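# Set out a stepped hub kit for welding

### The job

Set out the hub kit for tack-welding: stack the three steel rings on the spigot of the fixture plate, the widest at the bottom, the middle one on it and the narrowest on top, each lying flat and fully down. Check the two steel keys by length on the gauge rests: lay each one flat, lengthwise between the lips of the rest that matches its length. Leave everything released and at rest, and do not knock over the spray can.

Things in the scene. Friction and masses are not known exactly. Their poses are not given: they have to be found in the camera images.
- wide_ring_mid (a point): The widest plain turned steel ring, lying flat: 60 mm outside diameter, 26 mm bore, 18 mm high, about 320 g. This point is on its axis, half-way up (9 mm above its underside); z is the ring's axis.
- middle_ring_mid (a point): The middle-sized plain turned steel ring, lying flat: 48 mm outside diameter, 26 mm bore, 20 mm high, about 200 g. This point is on its axis, half-way up (10 mm above its underside); z is the ring's axis.
- narrow_ring_mid (a point): The narrowest plain turned steel ring, lying flat: 36 mm outside diameter, 26 mm bore, 22 mm high, about 85 g. This point is on its axis, half-way up (11 mm above its underside); z is the ring's axis.
- long_key_mid (a point): The longer plain square-section steel key bar with rounded ends, lying flat: 85 mm long, 20 mm wide, 20 mm high, about 250 g. This point is its centre (10 mm above its underside); x runs along its length, y across it.
- short_key_mid (a point): The shorter plain square-section steel key bar with rounded ends, lying flat: 50 mm long, 20 mm wide, 20 mm high, about 145 g. This point is its centre (10 mm above its underside); x runs along its length, y across it.
- spigot_plate: Red square steel fixture plate, 110 x 110 mm, 12 mm thick, fixed to the bench, with one upright bright steel spigot (locating post) at its middle: 14 mm in diameter, rising 48 mm above the plate's face (top 60 mm above the bench), its last 8 mm tapering to a 6 mm tip. Origin on the bench under the spigot; z up along the spigot.
- long_rest: The longer of the two red gauge rests, fixed to the bench: a base plate 5 mm thick, 60 mm wide and 119 mm long, with an upright lip 8 mm thick across each end, lip tops 17 mm above the bench, both long sides open. The clear length between the lips is 103 mm, for the 85 mm key. Origin on the bench under its middle; x runs along its length from lip to lip, y across, z up.
- short_rest: The shorter of the two red gauge rests, fixed to the bench: a base plate 5 mm thick, 60 mm wide and 84 mm long, with an upright lip 8 mm thick across each end, lip tops 17 mm above the bench, both long sides open. The clear length between the lips is 68 mm, for the 50 mm key. Origin on the bench under its middle; x runs along its length from lip to lip, y across, z up.
- can: Bystander: a standing spray can, 54 mm in diameter, 150 mm high, on the left of the bench. Origin at the centre of its underside, z up.
Mind the look-alikes: they are no part of the job. Leave any green look-alike of the part that bears long_key_mid alone. What is shaped like the part that bears middle_ring_mid but red is not meant.

How it is judged:
By the outcome, as a careful person would: the job done as asked, in the order asked, and still so for the second after the job is handed in, with the robot touching nothing.
It also fails if it takes over 122 s, if anything falls off the work surface, if the arm or the gripper's body presses on something with over 40 N, if the wrist force passes 120 N, or if a joint passes its speed limit or range.

### The arm

A 6-joint arm with a two-finger parallel gripper is mounted at the origin on the work surface. World frame = base frame: x ahead of the robot, y to its left, z up, the work surface at z = 0. Lengths are in mm, angles in rad, forces in N, time in s.
With the tool pointing down it reaches from about 375 to 975 mm from the base axis. Payload 3.8 kg.
Tool frame: the origin (TCP) lies at the very end of the fingers, on their centre line; the grasp point (between the pads) lies 19 mm behind it; z points along the fingers, y is the line along which they close (so a half turn about z gives the same grasp; the last joint's range is limited). The gripper opens to 88 mm and grips with 3 to 60 N. Pads are 18 mm wide; open, the fingers measure 123 mm over their backs; the gripper's body (75 mm by 187 mm) begins 45 mm behind the grasp point.
Start: joints at [-1.367, 0.264, 1.604, -0, 1.274, -0.037], TCP at [160.969, -655.521, 238.706] pointing down, gripper open.
Joint ranges: [-2.63, 2.63], [-0.94, 2.18], [0.31, 2.57], [-1.31, 4.45], [0, 2.66], [-2.55, 2.55]. Speed limits (rad/s): [2.57, 2.57, 3.14, 3.14, 3.14, 3.14].

### API

Orientations are given as a unit quaternion [w, x, y, z].
In Python, from workcell import bot, viewer gives the robot as it stands.
- The arm moves only by the tool step_arm, never from a script. Its argument "increments" is a list of rows, each an object with "translation": the shift along the tool's x, y, z in mm, a list of three; "rot": the turn, a rotation vector about the tool's x, y, z in degrees, a list of three; "hand": the finger opening in mm, from 0 to 88.1. In form: [{"translation": [x, y, z], "rot": [ax, ay, az], "hand": hand}, ...]. A call has 1 to 5 rows; each row shifts and turns the commanded pose from where the row before left it, along the tool's axes as they then stand; what a row does not reach is not made up. A row lasts 1/12 s, in which the tool goes at most 41.7 mm and 7.16 degrees, less where a joint would pass 70% of its speed; a pose out of reach is approached as far as the arm can. A call is refused whole if a number of a shift passes 41.7 or a number of a turn 7.16, either way. A call with a gripper value outside its range is refused whole. The fingers move at their own pace and stop on an object; the grip force is fixed at half the most. Time passes only in rows, so rows that do not move let the fingers close. It gives the time, the measured TCP pose, the force and the opening at its end, in the units of the state.
- bot.get_state(): the state, without advancing time (a new reading comes with each control period).
- viewer.capture(name): name is "scene" or "top"; returns a dict with "img" (480x640x3 uint8, red, green, blue), "camera_matrix" (3x3 intrinsics, pixels), "k1" (the pictures are not rectified: a ray, as slopes to the right and down, at radius r is drawn at 1 + k1 r^2 times it, then the intrinsics apply), "extrinsics" (4x4, takes a point from world to camera coordinates). Camera axes: x right, y down, z forward; pixel columns grow to the right and rows downward; lengths in mm; the calibration is good to about 2 mm. A picture is of the moment at which its call begins. There is no depth.
- bot.sign_off(): hands the job in, once; it reports no verdict.
Trained networks look in a picture, given as the dict that the camera call returned (one of the last four; its "shot" number tells which), for a name from the list of things; names that differ only in an ending like _2 or _b are one class to them, and where a whole thing is asked for, a point or a joint stands for the part that bears it (a point fixed in the world has none). Each returns a list of dicts, best first, with "confidence" (0 to 1); they miss things now and then, are a little off and sometimes report something else, mostly with a low value. They report only what shows in the picture. A call takes as long as a camera call. They do not tell look-alikes from the thing itself.
- viewer.regions_of(picture, thing): "region" (480x640 bool, what is visible of it) and "at" ([row, column] in pixels, amid what is visible of it).
The state is a dict: "clock": time; "joint_pos": joint angles; "qd": joint speeds; "effort": joint torques, N m; "position": TCP position; "tool_rot": TCP orientation; "wrist_force": force on the tool from outside, world axes, zero at the start; "wrist_torque": the same for the moment, N m; "width": finger opening in mm.
Only numpy, scipy, OpenCV 4.12 (cv2) and the standard library are available. Lean on these libraries where they do the work, as an engineer would, in place of code of your own. Each camera call takes 0.05 s, during which the arm holds its last target. There are 200 camera calls.

## Working session

There is one attempt and no reset: what is moved stays moved. The work goes in short steps, Python scripts to look and compute and a tool call to move; the robot and the scene stay as the last step left them, time stands still between calls to the robot, and variables do not carry over. Pictures are saved under pics/ and viewed, on a budget of 14 in all, crops included, one or two more only if the job needs it, and the job is handed in when it is done.

Besides the shell and the picture viewer there is one more tool, called by a JSON object that holds its "api" and its "payload". step_arm: Moves the arm, as the interface text tells. Its arguments: {"type":"object","properties":{"increments":{"type":"array","items":{"type":"object","properties":{"translation":{"type":"array","items":{"type":"number"}},"rot":{"type":"array","items":{"type":"number"}},"hand":{"type":"number"}}}}},"required":["increments"]}

```bash
ls; mkdir -p pics; python3 - <<'E'
from workcell import bot, viewer
import cv2,pickle
s=bot.get_state();print({k:s[k] for k in('clock','position','tool_rot','width')})
for n in("scene","top"):
    p=viewer.capture(n); cv2.imwrite(f"pics/{n}0.png",p["img"][:,:,::-1])
    print(n,p["camera_matrix"],p["k1"],p["extrinsics"])
    for t in["wide_ring_mid","middle_ring_mid","narrow_ring_mid","long_key_mid","short_key_mid","spigot_plate","long_rest","short_rest","can"]:
        print(t,[(round(r["confidence"],2),[round(float(v)) for v in r["at"]],int(r["region"].sum())) for r in viewer.regions_of(p,t)])
E
```

```text
pics
{'clock': 0.0, 'position': array([ 160.82516955, -654.83308131,  237.41935976]), 'tool_rot': array([-1.09648807e-03,  9.92762131e-01,  1.20092225e-01, -8.30133784e-05]), 'width': 88.24527454414257}
scene [[440.54190025   0.         314.72827853]
 [  0.         440.54190025 231.58402908]
 [  0.           0.           1.        ]] -0.021884935300537308 [[ 2.85045775e-01  9.58361663e-01 -1.70830329e-02 -2.13352738e+02]
 [ 7.05316229e-01 -2.21784244e-01 -6.73305849e-01 -2.96331151e+02]
 [-6.49059260e-01  1.79874047e-01 -7.39166695e-01  1.25210498e+03]
 [ 0.00000000e+00  0.00000000e+00  0.00000000e+00  1.00000000e+00]]
wide_ring_mid [(0.71, [263, 124], 656)]
middle_ring_mid [(0.84, [201, 402], 370), (0.5, [180, 378], 318)]
narrow_ring_mid [(0.58, [252, 205], 294)]
long_key_mid [(0.91, [218, 351], 404), (0.72, [264, 121], 650), (0.71, [203, 299], 299)]
short_key_mid [(0.73, [240, 282], 240)]
spigot_plate [(0.73, [284, 425], 2818)]
long_rest [(0.72, [343, 166], 2092)]
short_rest [(0.96, [313, 299], 1360)]
can [(0.63, [212, 489], 1831)]
top [[551.22119765   0.         327.40685836]
 [  
[... 169 characters left out ...]
 [-9.86608505e-01  2.92041819e-02 -1.60470473e-01  5.10234620e+02]
 [ 1.60662156e-01  4.32454239e-03 -9.86999985e-01  9.91379417e+02]
 [ 0.00000000e+00  0.00000000e+00  0.00000000e+00  1.00000000e+00]]
wide_ring_mid [(0.72, [274, 518], 701)]
middle_ring_mid [(0.83, [292, 209], 295), (0.76, [338, 205], 349)]
narrow_ring_mid [(0.69, [274, 429], 214)]
long_key_mid [(0.85, [280, 266], 411), (0.55, [322, 322], 443), (0.22, [207, 129], 1452)]
short_key_mid [(0.8, [264, 354], 231)]
spigot_plate [(0.56, [171, 230], 2972)]
long_rest [(0.98, [178, 480], 1810), (0.63, [205, 127], 1547), (0.48, [274, 526], 762)]
short_rest [(0.93, [174, 354], 1262), (0.48, [264, 353], 226)]
can [(0.7, [206, 128], 1555)]
```

View pics/top0.png

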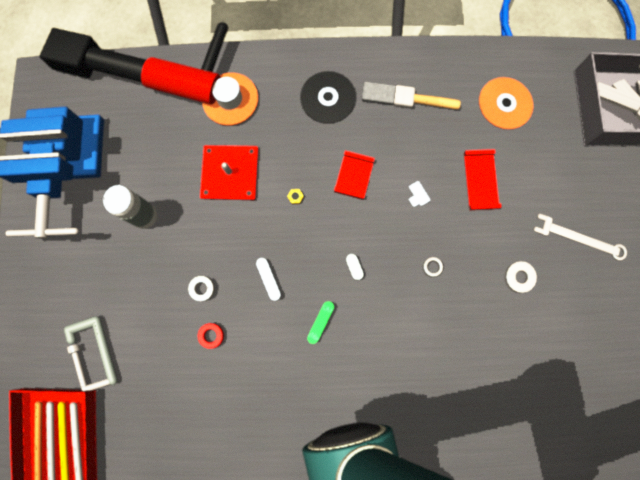

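View pics/scene0.png

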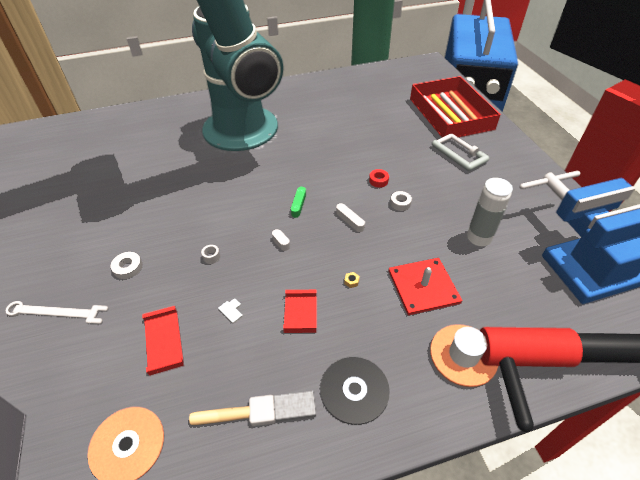

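The pictures show the targets in the top view at:
- wide ring (521,277)
- middle ring (201,288)
- narrow ring (433,267)
- long key (268,279)
- short key (355,266)
- spigot plate (229,172)
- short rest (355,175)
- long rest (482,180)
- can (122,203)

The green bar (321,322) and the red ring (210,335) are decoys. Next I'll fit poses from the silhouettes in both views.

```bash
cat > h.py <<'E'
import numpy as np, cv2
from scipy.optimize import least_squares
from workcell import bot, viewer
def proj(p,P):
    c=(p["extrinsics"]@np.c_[P,np.ones(len(P))].T)[:3]; s=c[:2]/c[2]
    s=s*(1+p["k1"]*(s**2).sum(0)); K=p["camera_matrix"]
    return (K[:2,:2]@s).T+K[:2,2]
def ground(p,uv,z):
    f=lambda q: proj(p,np.array([[q[0],q[1],z]]))[0]-uv
    return least_squares(f,[600,0]).x
def cyl(r,z0,z1):
    a=np.linspace(0,2*np.pi,40,endpoint=False); c=np.c_[r*np.cos(a),r*np.sin(a)]
    return np.r_[np.c_[c,0*a+z0],np.c_[c,0*a+z1]]
def box(l,w,z0,z1): return np.array([[x,y,z] for x in(-l/2,l/2) for y in(-w/2,w/2) for z in(z0,z1)])
def key(l): 
    c=cyl(10,0,20); s=np.sign(c[:,:1])*np.array([[l/2-10,0,0]]); return c+s
M=dict(wide=cyl(30,0,18),middle=cyl(24,0,20),narrow=cyl(18,0,22),long=key(85),short=key(50),
 plate=np.r_[box(110,110,0,12),cyl(3,60,60)],lrest=np.r_[box(119,60,0,5),[[x,y,17] for x in(-59.5,59.5) for y in(-30,30)]],
 srest=np.r_[box(84,60,0,5),[[x,y,17] for x in(-42,42) for y in(-30,30)]],can=cyl(27,0,150))
def feat(h):
    m=cv2.moments(h.astype(np.float32).reshape(-1,1,2)); a=m["m00"]
    return np.array([m["m10"]/a,m["m01"]/a,m["mu20"]/a/20,m["mu11"]/a/20,m["mu02"]/a/20]),a
def mask(p,uv,red=False,thr=120):
    im=p["img"].astype(int); m=im.max(2)>thr
    if red: m=(im[:,:,0]-im[:,:,1]>60)&(im[:,:,0]>90)
    n,l=cv2.connectedComponents(m.astype(np.uint8)); ys,xs=np.nonzero(l)
    i=np.argmin((xs-uv[0])**2+(ys-uv[1])**2); return l==l[ys[i],xs[i]]
def hullof(m): return cv2.convexHull(np.argwhere(m)[:,::-1].astype(np.int32)).reshape(-1,2)
def fit(name,views,x0,base=0.):
    "views: [(picture, mask)]; x0=[x,y,yaw]"
    T=[(p,)+feat(hullof(m)) for p,m in views]; P0=M[name]+[0,0,base]
    def h(q,p):
        c,s=np.cos(q[2]),np.sin(q[2]); P=P0@np.array([[c,s,0],[-s,c,0],[0,0,1]])+[q[0],q[1],0]
        return cv2.convexHull(proj(p,P).astype(np.float32)).reshape(-1,2)
    f=lambda q:np.concatenate([feat(h(q,p))[0]-t for p,t,a in T]+[[.01*(q[2]-x0[2])]])
    r=least_squares(f,x0,x_scale=[1,1,.02],diff_step=1e-4)
    return r.x,np.round(f(r.x),1),[(int(a),int(feat(h(r.x,p))[1])) for p,t,a in T]
def go(x,y,z,yaw=None):
    "tool z turn (deg), then tool shifts after the turn"
    s=bot.get_state(); w,a,b,c=s["tool_rot"]; ps=np.degrees(2*np.arctan2(b,a)); 
    d=0 if yaw is None else -((yaw-ps+90)%180-90); n=np.radians(ps-d)
    D=np.array([x,y,z])-s["position"]
    print("at",np.round(s["position"],1),"yaw",round(ps,1),"turn",round(d,1),"shift",np.round([D[0]*np.cos(n)+D[1]*np.sin(n),D[0]*np.sin(n)-D[1]*np.cos(n),-D[2]],1),"w",round(s["width"],1),"t",s["clock"],"F",np.round(s["wrist_force"],1))
E
python3 - <<'E'
from h import *
S=dict(wide=(521,277),middle=(201,288),narrow=(433,267),long=(268,279),short=(355,266),plate=(210,180),lrest=(482,180),srest=(355,175),can=(122,203))
Q=dict(wide=(125,265),middle=(401,201),narrow=(210,254),long=(351,217),short=(281,240),plate=(425,295),lrest=(163,343),srest=(300,312),can=(488,212))
yaw=dict(long=20,short=25,lrest=4,srest=-18)
t=viewer.capture("top");s=viewer.capture("scene")
for n in S:
    red=n in("plate","lrest","srest"); x0=[*ground(t,S[n],10),np.radians(yaw.get(n,0))]
    a,b=mask(t,S[n],red),mask(s,Q[n],red)
    if n=="can": print(n,x0); continue
    for v in ([(t,a)],[(t,a),(s,b)]):
        q,r,ar=fit(n,v,x0); print(n,np.round(q[:2],1),round(np.degrees(q[2]),1),r,ar)
E
```

```text
wide [530.2  98.1] 49.7 [-3.000e-01  2.600e+00 -1.647e+03  1.258e+02 -8.779e+02  0.000e+00] [(289755, 789)]
wide [545.5  90.7] 192.4 [    3.4    -5.3 -1647.1   125.8  -877.9     2.3    15.  -1435.5   291.5
  -814.5     0. ] [(289755, 787), (259756, 679)]
middle [533.7 100.1] 0.0 [-1.4000e+00  7.0000e-01 -1.6481e+03  1.2580e+02 -8.7900e+02  0.0000e+00] [(289755, 518)]
middle [536.1  88.4] 0.7 [ 4.6000e+00 -7.0000e-01 -1.6481e+03  1.2580e+02 -8.7900e+02 -1.0000e-01
  1.1500e+01 -1.4365e+03  2.9150e+02 -8.1510e+02  0.0000e+00] [(289755, 518), (259756, 468)]
narrow [535.9  98. ] 41.3 [-4.000e-01 -5.000e-01 -1.649e+03  1.258e+02 -8.799e+02  0.000e+00] [(289755, 304)]
narrow [535.   95.4] 8.2 [ 1.0000e+00 -1.0000e-01 -1.6490e+03  1.2580e+02 -8.7990e+02  2.9000e+00
  1.0000e+01 -1.4373e+03  2.9150e+02 -8.1570e+02  0.0000e+00] [(289755, 304), (259756, 299)]
long [524.5 100. ] 632.8 [-1.2000e+00  5.4000e+00 -1.6427e+03  1.2530e+02 -8.8060e+02  1.0000e-01] [(289755, 499)]
long [552.   84.3] 626.4 [ 6.5000e+00 -8.8000e+00 -1.6427e+03  1.2600e+02 -8.8060e+02  1.0000e-01
  1.7700e+01 -1.4319e+03 
[... 311 characters left out ...]
9120e+02 -8.1620e+02  1.0000e-01] [(289755, 285), (259756, 308)]
plate [654.4 253.1] -0.5 [-0.  -0.  -0.2  0.2  0.5 -0. ] [(3016, 3044)]
plate [654.1 253.2] 0.0 [-0.1  0.2 -0.2  0.2  0.5 -0.   0.1  0.7  0.   0.4  0. ] [(3016, 3044), (2744, 2854)]
lrest [ 624.3 -251.1] 1.6 [ 0.  -0.  -0.1  0.1  0.2 -0. ] [(1937, 1905)]
lrest [ 623.9 -251.5] 1.7 [ 0.2  0.2 -0.1  0.1  0.2  0.2  0.2  0.1  0.1  0.3 -0. ] [(1937, 1905), (2216, 2237)]
srest [640.5   3.6] -18.3 [-0.   0.  -0.2 -0.2  0.  -0. ] [(1390, 1331)]
srest [639.9   3.7] -17.4 [-0.   0.3 -0.3 -0.2  0.   0.1  0.3  0.1 -0.1  0.1  0. ] [(1390, 1330), (1376, 1391)]
can [np.float64(597.2722872415061), np.float64(469.3207990603937), np.float64(0.0)]
```

```bash
python3 - <<'E'
s=open('h.py').read()
s=s.replace('''    n,l=cv2''','''    else:
        g=im.max(2).astype(np.uint8); k=40; u,v=map(int,uv); u0,v0=max(0,u-k),max(0,v-k); w=g[v0:v+k,u0:u+k]
        o=thr or 0.5*(np.percentile(w,50)+np.percentile(w,98)); m=np.zeros(g.shape,bool); m[v0:v+k,u0:u+k]=w>o
    n,l=cv2''').replace("thr=120","thr=None").replace("m=im.max(2)>thr\n","\n").replace("im=p[\"img\"].astype(int); ","im=p[\"img\"].astype(int)")
open('h.py','w').write(s)
E
python3 - <<'E'
from h import *
S=dict(wide=(521,277),middle=(201,288),narrow=(433,267),long=(268,279),short=(355,266))
Q=dict(wide=(125,265),middle=(401,201),narrow=(210,254),long=(351,217),short=(281,240))
yaw=dict(long=20,short=25)
t=viewer.capture("top");s=viewer.capture("scene")
for n in S:
    x0=[*ground(t,S[n],10),np.radians(yaw.get(n,0))]
    a,b=mask(t,S[n]),mask(s,Q[n])
    for v in ([(t,a)],[(t,a),(s,b)]):
        q,r,ar=fit(n,v,x0); print(n,np.round(q[:2],1),round(np.degrees(q[2]),1),r,ar)
    if n=="wide": go(*q[:2],100)
E
```

```text
wide [ 427.3 -314.4] 0.0 [ 0.  -0.   0.6 -0.2  0.2  0. ] [(718, 814)]
wide [ 425.1 -314.6] -0.4 [ 0.2  1.1  0.6 -0.2  0.2  0.5  1.6  0.5  0.2  0.9 -0. ] [(718, 814), (481, 692)]
at [ 161.  -655.5  238.7] yaw 13.8 turn 0 shift [ 337.9 -268.1  138.7] w 88.1 t 1.2 F [-0.5  0.1 -0.5]
middle [423.9 307.7] -0.3 [ 0.  -0.   0.4  0.1  0.1 -0. ] [(470, 540)]
middle [421.3 308. ] 0.0 [-0.2  1.3  0.4  0.1  0.1  0.3  2.3  0.2 -0.1  0.8  0. ] [(470, 541), (212, 361)]
narrow [ 453.2 -141.2] 0.0 [-0.  -0.   0.2 -0.1  0.1  0. ] [(271, 315)]
narrow [ 450.  -141.1] 0.0 [ 0.   1.7  0.3 -0.1  0.1  0.5  2.4  0.1  0.2  0.7  0. ] [(271, 315), (180, 297)]
long [438.6 176.2] 21.4 [-0.  -0.   0.1  0.2  0.2  0. ] [(476, 476)]
long [435.8 176.5] 22.3 [-0.1  1.5  0.2  0.2  0.1  0.4  2.3  0.4  0.2  0.7  0. ] [(476, 476), (238, 407)]
short [457.4  10.5] 21.4 [ 0.   0.   0.   0.1  0.1 -0. ] [(264, 271)]
short [454.6  10.5] 25.4 [ 0.   1.5  0.2  0.2 -0.   0.5  2.2  0.3  0.2  0.5  0. ] [(264, 272), (150, 251)]
```

{"api": "step_arm", "payload": {"increments": [{"translation":[28,-22,12],"rot":[0,0,0],"hand":88},{"translation":[28,-22,12],"rot":[0,0,0],"hand":88},{"translation":[28,-22,12],"rot":[0,0,0],"hand":88},{"translation":[28,-22,12],"rot":[0,0,0],"hand":88},{"translation":[28,-22,12],"rot":[0,0,0],"hand":88}]}}

```text
clock: 1.62
position: [271.4, -514.0, 178.3]
tool_rot: [0.0, 0.993, 0.12, 0.0]
wrist_force: [1.2, -0.7, -0.3]
width: 88.1
```

{"api": "step_arm", "payload": {"increments": [{"translation":[28,-22,12],"rot":[0,0,0],"hand":88},{"translation":[28,-22,12],"rot":[0,0,0],"hand":88},{"translation":[28,-22,12],"rot":[0,0,0],"hand":88},{"translation":[28,-22,12],"rot":[0,0,0],"hand":88},{"translation":[28,-22,12],"rot":[0,0,0],"hand":88}]}}

```text
clock: 2.03
position: [381.3, -373.7, 118.5]
tool_rot: [0.0, 0.993, 0.12, 0.0]
wrist_force: [0.4, 0.4, 1.1]
width: 87.8
```

{"api": "step_arm", "payload": {"increments": [{"translation":[28,-22,12],"rot":[0,0,0],"hand":88},{"translation":[28,-22,12],"rot":[0,0,0],"hand":88},{"translation":[4,-4,0],"rot":[0,0,0],"hand":88},{"translation":[0,0,0],"rot":[0,0,0],"hand":88}]}}

```text
clock: 2.37
position: [427.8, -312.0, 94.0]
tool_rot: [-0.001, 0.993, 0.122, -0.001]
wrist_force: [0.6, -0.8, 0.2]
width: 88.4
```

```bash
python3 - <<'E'
from h import *
go(427.3,-314.4,3)
t=viewer.capture("top"); cv2.imwrite("pics/a.png",cv2.resize(t["img"][200:340,440:600,::-1],None,fx=4,fy=4))
E
```

```text
at [ 427.8 -312.    94. ] yaw 14.0 turn 0 shift [-1.   2.2 91. ] w 88.4 t 2.3667 F [ 0.6 -0.8  0.2]
```

View pics/a.png

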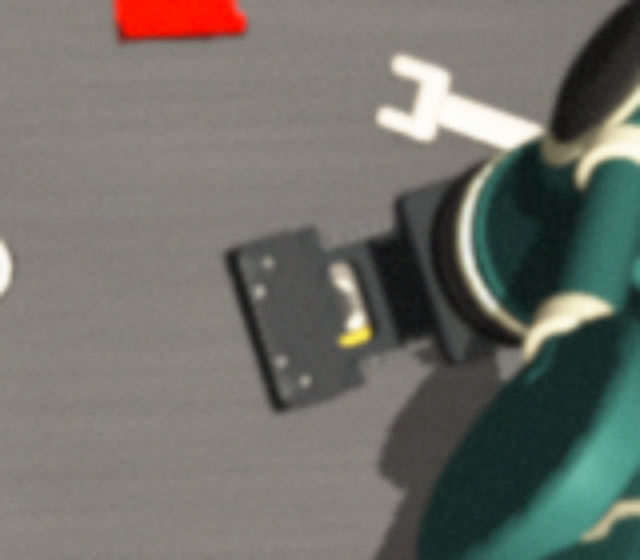

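The crop shows the gripper body over the ring, at about (300,310) in the crop. The ring shows between the fingers at about (350,310). I'll descend and grip.

{"api": "step_arm", "payload": {"increments": [{"translation":[0,1,30],"rot":[0,0,0],"hand":88},{"translation":[0,1,30],"rot":[0,0,0],"hand":88},{"translation":[0,0,21],"rot":[0,0,0],"hand":88},{"translation":[0,0,10],"rot":[0,0,0],"hand":88},{"translation":[0,0,0],"rot":[0,0,0],"hand":50}]}}

```text
clock: 2.83
position: [426.1, -316.8, 2.2]
tool_rot: [-0.001, 0.993, 0.119, -0.001]
wrist_force: [-1.1, 0.2, -0.2]
width: 83.6
```

{"api": "step_arm", "payload": {"increments": [{"translation":[0,0,0],"rot":[0,0,0],"hand":50},{"translation":[0,0,0],"rot":[0,0,0],"hand":50},{"translation":[0,0,0],"rot":[0,0,0],"hand":50},{"translation":[0,0,0],"rot":[0,0,0],"hand":50},{"translation":[0,0,0],"rot":[0,0,0],"hand":50}]}}

```text
clock: 3.25
position: [428.2, -316.4, 5.1]
tool_rot: [0.0, 0.993, 0.12, 0.0]
wrist_force: [-2.9, 1.4, 6.8]
width: 59.5
```

```bash
python3 -c "
from h import *
go(654.3,253.2,100)"
```

```text
at [ 428.2 -316.4    5.1] yaw 13.8 turn 0 shift [ 355.4 -499.3  -94.9] w 59.5 t 3.25 F [-2.9  1.4  6.8]
```

{"api": "step_arm", "payload": {"increments": [{"translation":[0,0,-15],"rot":[0,0,0],"hand":50},{"translation":[0,0,-30],"rot":[0,0,0],"hand":50},{"translation":[10,-15,-32],"rot":[0,0,0],"hand":50},{"translation":[20,-28,-18],"rot":[0,0,0],"hand":50},{"translation":[22,-31,0],"rot":[0,0,0],"hand":50}]}}

```text
clock: 3.67
position: [464.2, -234.2, 104.2]
tool_rot: [0.003, 0.993, 0.119, 0.004]
wrist_force: [2.4, 0.0, -2.7]
width: 59.7
```

{"api": "step_arm", "payload": {"increments": [{"translation":[22,-31,0],"rot":[0,0,0],"hand":50},{"translation":[22,-31,0],"rot":[0,0,0],"hand":50},{"translation":[22,-31,0],"rot":[0,0,0],"hand":50},{"translation":[22,-31,0],"rot":[0,0,0],"hand":50},{"translation":[22,-31,0],"rot":[0,0,0],"hand":50}]}}

```text
clock: 4.08
position: [530.6, -53.2, 98.7]
tool_rot: [0.0, 0.993, 0.12, 0.0]
wrist_force: [0.3, -1.0, -3.3]
width: 59.7
```

{"api": "step_arm", "payload": {"increments": [{"translation":[22,-31,0],"rot":[0,0,0],"hand":50},{"translation":[22,-31,0],"rot":[0,0,0],"hand":50},{"translation":[22,-31,0],"rot":[0,0,0],"hand":50},{"translation":[22,-31,0],"rot":[0,0,0],"hand":50},{"translation":[22,-31,0],"rot":[0,0,0],"hand":50}]}}

```text
clock: 4.5
position: [600.4, 123.6, 98.5]
tool_rot: [0.0, 0.993, 0.12, 0.0]
wrist_force: [-0.2, -0.6, -3.3]
width: 59.4
```

```bash
python3 -c "
from h import *
go(654.3,253.2,100)"
```

```text
at [600.4 123.6  98.5] yaw 13.8 turn 0 shift [  83.4 -112.9   -1.5] w 59.4 t 4.5 F [-0.2 -0.6 -3.3]
```

{"api": "step_arm", "payload": {"increments": [{"translation":[26,-35,0],"rot":[0,0,0],"hand":50},{"translation":[26,-35,0],"rot":[0,0,0],"hand":50},{"translation":[16,-22,0],"rot":[0,0,0],"hand":50},{"translation":[0,0,0],"rot":[0,0,0],"hand":50},{"translation":[0,0,0],"rot":[0,0,0],"hand":50}]}}

```text
clock: 4.92
position: [642.8, 225.3, 98.1]
tool_rot: [0.0, 0.993, 0.122, -0.0]
wrist_force: [-0.2, -0.8, -2.6]
width: 59.2
```

```bash
python3 - <<'E'
from h import *
go(654.3,253.2,100)
t=viewer.capture("top"); s=viewer.capture("scene"); go(654.3,253.2,100)
a=cv2.resize(t["img"][90:250,130:330],None,fx=3,fy=3); b=cv2.resize(s["img"][200:340,360:520],None,fx=3,fy=3)
b=cv2.copyMakeBorder(b,0,a.shape[0]-b.shape[0],0,0,cv2.BORDER_CONSTANT)
cv2.imwrite("pics/b.png",np.hstack([a,b])[:,:,::-1][:, :1100] if 0 else cv2.resize(np.hstack([a,b])[:,:,::-1],(800,356)))
E
```

```text
at [642.8 225.3  98.1] yaw 14.0 turn 0 shift [ 17.9 -24.3  -1.9] w 59.2 t 4.9167 F [-0.2 -0.8 -2.6]
at [641.9 222.9  97.9] yaw 13.8 turn 0 shift [ 19.2 -26.4  -2.1] w 59.9 t 5.0167 F [-0.9 -0.6 -3.8]
```

View pics/b.png

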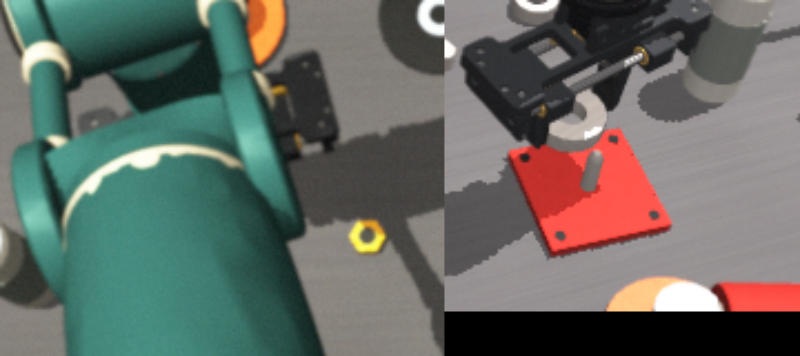

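The scene view shows the ring held flat, not yet over the spigot: ring at about (578,120), spigot at (592,165). I'll close the remaining gap and then fit the held ring.

{"api": "step_arm", "payload": {"increments": [{"translation":[10,-13,0],"rot":[0,0,0],"hand":50},{"translation":[9,-12,0],"rot":[0,0,0],"hand":50},{"translation":[0,0,0],"rot":[0,0,0],"hand":50},{"translation":[0,0,0],"rot":[0,0,0],"hand":50}]}}

```text
clock: 5.35
position: [655.0, 251.1, 98.6]
tool_rot: [0.0, 0.993, 0.12, -0.0]
wrist_force: [0.1, -0.1, -2.8]
width: 59.3
```

```bash
python3 - <<'E'
from h import *
s=viewer.capture("scene"); go(654.3,253.2,100)
st=bot.get_state()["position"]; z=st[2]-3+9
# expected ring outline drawn at TCP xy, base at z-3
for dx in (0,):
    h=cv2.convexHull(proj(s,M["wide"]+[st[0],st[1],st[2]-3]).astype(np.float32))
    i=cyl(13,18,18)[40:]+[st[0],st[1],st[2]-3]
im=s["img"][:,:,::-1].copy(); k=5; u,v=370,190
c=cv2.resize(im[v:v+110,u:u+150],None,fx=k,fy=k,interpolation=cv2.INTER_CUBIC)
for P in (h.reshape(-1,2),proj(s,i)): cv2.polylines(c,[((P-[u,v]+.5)*k).astype(np.int32)],True,(0,255,0),1)
cv2.imwrite("pics/c.png",c)
E
```

```text
at [654.8 250.8  98.4] yaw 13.7 turn 0 shift [ 0.1 -2.5 -1.6] w 59.8 t 5.4 F [ 0.2 -0.1 -4.2]
```

View pics/c.png

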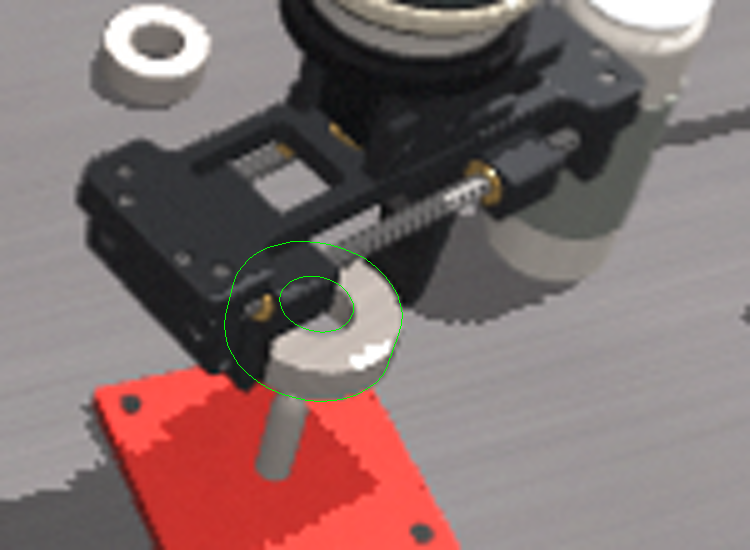

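The drawn outline matches the held ring, so the ring is centred on the TCP. Descending onto the spigot.

{"api": "step_arm", "payload": {"increments": [{"translation":[0,-2,20],"rot":[0,0,0],"hand":50},{"translation":[0,0,15],"rot":[0,0,0],"hand":50},{"translation":[0,0,10],"rot":[0,0,0],"hand":50},{"translation":[0,0,10],"rot":[0,0,0],"hand":50},{"translation":[0,0,5],"rot":[0,0,0],"hand":50}]}}

```text
clock: 5.82
position: [653.3, 253.3, 36.2]
tool_rot: [0.0, 0.993, 0.12, -0.002]
wrist_force: [-0.4, 0.1, -3.5]
width: 59.6
```

{"api": "step_arm", "payload": {"increments": [{"translation":[0,0,10],"rot":[0,0,0],"hand":50},{"translation":[0,0,5],"rot":[0,0,0],"hand":50},{"translation":[0,0,4],"rot":[0,0,0],"hand":50},{"translation":[0,0,2],"rot":[0,0,0],"hand":50},{"translation":[0,0,0],"rot":[0,0,0],"hand":50}]}}

```text
clock: 6.23
position: [655.0, 254.5, 17.7]
tool_rot: [0.0, 0.993, 0.12, -0.0]
wrist_force: [-0.6, 0.6, -2.8]
width: 59.9
```

Free so far. I'll lower the last bit until contact and then release.

{"api": "step_arm", "payload": {"increments": [{"translation":[0,0,1],"rot":[0,0,0],"hand":50},{"translation":[0,0,1],"rot":[0,0,0],"hand":50},{"translation":[0,0,0],"rot":[0,0,0],"hand":50}]}}

```text
clock: 6.48
position: [655.7, 254.7, 17.2]
tool_rot: [-0.0, 0.993, 0.12, 0.001]
wrist_force: [-2.2, -0.8, 2.6]
width: 59.3
```

{"api": "step_arm", "payload": {"increments": [{"translation":[0,0,0],"rot":[0,0,0],"hand":75},{"translation":[0,0,0],"rot":[0,0,0],"hand":75},{"translation":[0,0,0],"rot":[0,0,0],"hand":75},{"translation":[0,0,0],"rot":[0,0,0],"hand":75}]}}

```text
clock: 6.82
position: [655.2, 254.5, 15.8]
tool_rot: [-0.0, 0.993, 0.12, 0.0]
wrist_force: [-0.2, -0.6, 0.2]
width: 74.9
```

{"api": "step_arm", "payload": {"increments": [{"translation":[0,0,-20],"rot":[0,0,0],"hand":75},{"translation":[0,0,-35],"rot":[0,0,0],"hand":88},{"translation":[0,0,-35],"rot":[0,0,0],"hand":88},{"translation":[0,0,0],"rot":[0,0,0],"hand":88}]}}

```text
clock: 7.15
position: [660.2, 256.3, 114.5]
tool_rot: [-0.001, 0.993, 0.12, 0.007]
wrist_force: [1.8, 0.8, 0.8]
width: 87.8
```

```bash
python3 -c "
from h import *
go(423.9,307.7,80)"
```

```text
at [660.2 256.3 114.5] yaw 13.8 turn 0 shift [-217.2 -106.3   34.5] w 87.8 t 7.15 F [1.8 0.8 0.8]
```

{"api": "step_arm", "payload": {"increments": [{"translation":[-27,-13,5],"rot":[0,0,0],"hand":88},{"translation":[-27,-13,5],"rot":[0,0,0],"hand":88},{"translation":[-27,-13,5],"rot":[0,0,0],"hand":88},{"translation":[-27,-13,5],"rot":[0,0,0],"hand":88},{"translation":[-27,-13,5],"rot":[0,0,0],"hand":88}]}}

```text
clock: 7.57
position: [507.2, 285.5, 80.5]
tool_rot: [-0.0, 0.993, 0.12, 0.0]
wrist_force: [0.2, -0.1, -0.0]
width: 88.0
```

{"api": "step_arm", "payload": {"increments": [{"translation":[-27,-13,5],"rot":[0,0,0],"hand":88},{"translation":[-27,-13,4],"rot":[0,0,0],"hand":88},{"translation":[-22,-14,0],"rot":[0,0,0],"hand":88},{"translation":[0,0,0],"rot":[0,0,0],"hand":88},{"translation":[0,0,0],"rot":[0,0,0],"hand":88}]}}

```text
clock: 7.98
position: [424.0, 306.4, 71.7]
tool_rot: [-0.0, 0.993, 0.121, 0.0]
wrist_force: [-0.3, -0.3, 0.9]
width: 87.9
```

```bash
python3 - <<'E'
from h import *
go(423.9,307.7,3)
t=viewer.capture("top"); s=viewer.capture("scene"); go(423.9,307.7,3)
a=cv2.resize(t["img"][100:310,150:350],(400,420)); b=cv2.resize(s["img"][160:320,340:490],(394,420))
cv2.imwrite("pics/d.png",np.hstack([a,b])[:,:,::-1])
E
```

```text
at [424.  306.4  71.7] yaw 13.9 turn 0 shift [ 0.2 -1.3 68.7] w 87.9 t 7.9833 F [-0.3 -0.3  0.9]
at [426.1 306.5  72.2] yaw 13.8 turn 0 shift [-1.8 -1.7 69.2] w 87.7 t 8.0833 F [ 1.  -0.6  0.5]
```

View pics/d.png

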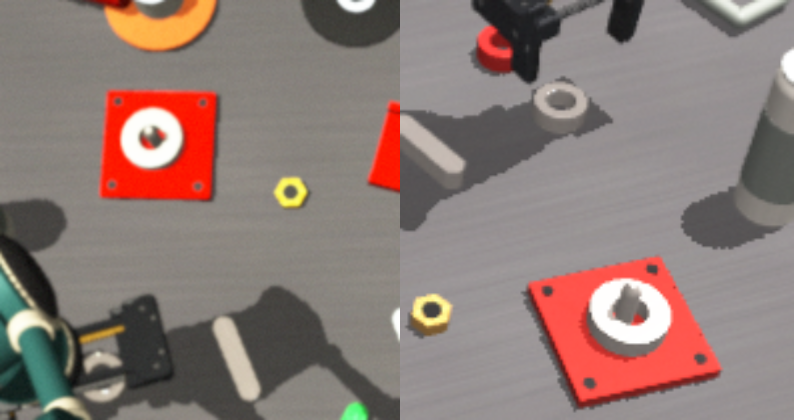

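The wide ring lies flat around the spigot, at (152,138) in the left panel. The gripper is over the middle ring, at (100,370) left and (560,105) right. Descending.

{"api": "step_arm", "payload": {"increments": [{"translation":[-1,-1,30],"rot":[0,0,0],"hand":88},{"translation":[0,0,25],"rot":[0,0,0],"hand":88},{"translation":[0,0,14],"rot":[0,0,0],"hand":88},{"translation":[0,0,0],"rot":[0,0,0],"hand":40},{"translation":[0,0,0],"rot":[0,0,0],"hand":40}]}}

```text
clock: 8.5
position: [425.5, 306.7, 2.5]
tool_rot: [-0.0, 0.993, 0.119, 0.0]
wrist_force: [-0.6, -0.6, -0.2]
width: 76.8
```

{"api": "step_arm", "payload": {"increments": [{"translation":[0,0,0],"rot":[0,0,0],"hand":40},{"translation":[0,0,0],"rot":[0,0,0],"hand":40},{"translation":[0,0,0],"rot":[0,0,0],"hand":40},{"translation":[0,0,0],"rot":[0,0,0],"hand":40},{"translation":[0,0,0],"rot":[0,0,0],"hand":40}]}}

```text
clock: 8.92
position: [424.1, 306.7, 3.0]
tool_rot: [0.0, 0.993, 0.12, 0.0]
wrist_force: [0.8, -1.8, 1.0]
width: 47.1
```

```bash
python3 - <<'E'
from h import *
go(654.3,253.2,110)
t=viewer.capture("top"); im=t["img"].astype(int)
m=(im.min(2)>150); z=np.zeros_like(m); z[140:200,200:262]=m[140:200,200:262]
n,l,st,c=cv2.connectedComponentsWithStats(z.astype(np.uint8)); i=1+np.argmax(st[1:,4])
q,r,a=fit("wide",[(t,l==i)],[654,253,0],12); print(q,r,a)
# spigot plate top centre
e=cv2.moments(hullof(l==i)); uv=[e["m10"]/e["m00"],e["m01"]/e["m00"]]; print("topface",uv,ground(t,uv,30))
E
```

```text
at [424.1 306.7   3. ] yaw 13.8 turn 0 shift [ 210.8  106.9 -107. ] w 47.1 t 8.9167 F [ 0.8 -1.8  1. ]
[656.64049348 256.98204615   0.        ] [ 0.  -0.   0.3  0.3  0.5  0. ] [(691, 784)]
topface [225.2301013024602, 168.586348287506] [654.04186846 255.33908058]
```

{"api": "step_arm", "payload": {"increments": [{"translation":[0,0,-15],"rot":[0,0,0],"hand":40},{"translation":[0,0,-35],"rot":[0,0,0],"hand":40},{"translation":[0,0,-35],"rot":[0,0,0],"hand":40},{"translation":[20,10,-20],"rot":[0,0,0],"hand":40},{"translation":[27,14,0],"rot":[0,0,0],"hand":40}]}}

```text
clock: 9.38
position: [476.8, 297.0, 113.1]
tool_rot: [-0.002, 0.993, 0.121, 0.003]
wrist_force: [1.0, 1.0, -1.9]
width: 47.2
```

{"api": "step_arm", "payload": {"increments": [{"translation":[27,14,0],"rot":[0,0,0],"hand":40},{"translation":[27,14,0],"rot":[0,0,0],"hand":40},{"translation":[27,14,0],"rot":[0,0,0],"hand":40},{"translation":[27,14,0],"rot":[0,0,0],"hand":40},{"translation":[27,13,0],"rot":[0,0,0],"hand":40}]}}

```text
clock: 9.8
position: [623.3, 259.2, 107.0]
tool_rot: [0.0, 0.993, 0.12, -0.001]
wrist_force: [-0.1, 0.5, -1.4]
width: 47.5
```

{"api": "step_arm", "payload": {"increments": [{"translation":[27,13,0],"rot":[0,0,0],"hand":40},{"translation":[0,0,0],"rot":[0,0,0],"hand":40},{"translation":[0,0,0],"rot":[0,0,0],"hand":40},{"translation":[0,0,0],"rot":[0,0,0],"hand":40}]}}

```text
clock: 10.13
position: [650.7, 253.6, 106.6]
tool_rot: [0.0, 0.993, 0.12, -0.001]
wrist_force: [-0.7, -0.9, -2.2]
width: 46.8
```

```bash
cat > ov.py <<'E'
from h import *
import sys
def ov(name,out,off=3):
    s=viewer.capture("scene"); go(654.3,253.2,110); st=bot.get_state()["position"]
    H=int(M[name][:,2].max()); b=np.array([st[0],st[1],st[2]-off]); u,v,k=370,190,5
    c=cv2.resize(s["img"][v:v+110,u:u+150,::-1],None,fx=k,fy=k,interpolation=cv2.INTER_CUBIC)
    for P in (cv2.convexHull(proj(s,M[name]+b).astype(np.float32)).reshape(-1,2),proj(s,cyl(13,H,H)[40:]+b)):
        cv2.polylines(c,[((P-[u,v]+.5)*k).astype(np.int32)],True,(0,255,0),1)
    cv2.imwrite(out,c)
E
python3 -c "
from ov import *
ov('middle','pics/e.png')"
```

```text
at [650.4 253.8 106.8] yaw 13.8 turn 0 shift [ 3.7  1.5 -3.2] w 47.0 t 10.1833 F [ 0.6  0.2 -2.2]
```

View pics/e.png

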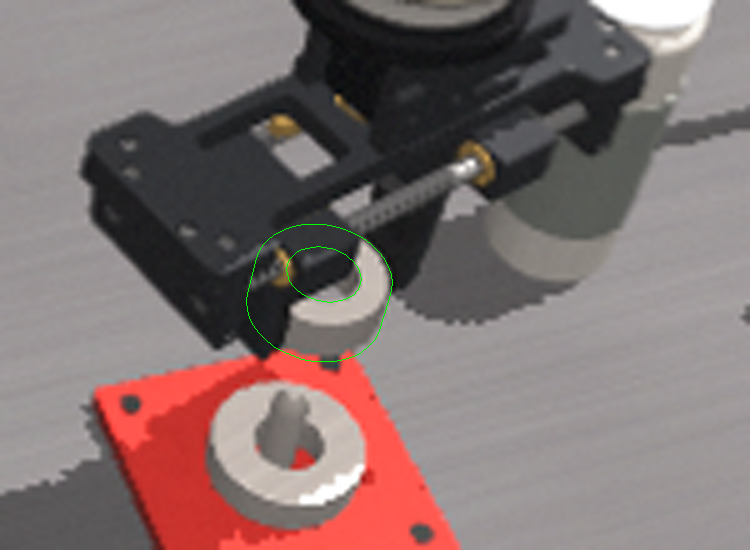

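The held ring sits about 1.5 px (roughly 3 mm) toward the robot from the drawn outline, so I'll aim 2 mm further in +x. Descending about 73 mm.

{"api": "step_arm", "payload": {"increments": [{"translation":[5,2,5],"rot":[0,0,0],"hand":40},{"translation":[0,0,15],"rot":[0,0,0],"hand":40},{"translation":[0,0,15],"rot":[0,0,0],"hand":40},{"translation":[0,0,10],"rot":[0,0,0],"hand":40},{"translation":[0,0,10],"rot":[0,0,0],"hand":40}]}}

```text
clock: 10.6
position: [655.5, 252.7, 49.8]
tool_rot: [0.0, 0.993, 0.12, -0.002]
wrist_force: [0.3, 0.7, -2.6]
width: 47.1
```

{"api": "step_arm", "payload": {"increments": [{"translation":[0,0,8],"rot":[0,0,0],"hand":40},{"translation":[0,0,5],"rot":[0,0,0],"hand":40},{"translation":[0,0,2],"rot":[0,0,0],"hand":40},{"translation":[0,0,1],"rot":[0,0,0],"hand":40},{"translation":[0,0,0],"rot":[0,0,0],"hand":40}]}}

```text
clock: 11.02
position: [657.7, 253.0, 36.9]
tool_rot: [-0.0, 0.993, 0.12, 0.0]
wrist_force: [1.5, 0.3, -1.5]
width: 47.0
```

{"api": "step_arm", "payload": {"increments": [{"translation":[0,0,1],"rot":[0,0,0],"hand":40},{"translation":[0,0,1],"rot":[0,0,0],"hand":40},{"translation":[0,0,0],"rot":[0,0,0],"hand":40}]}}

```text
clock: 11.27
position: [657.6, 253.0, 35.2]
tool_rot: [-0.0, 0.993, 0.12, 0.0]
wrist_force: [0.8, 0.0, -2.2]
width: 47.4
```

{"api": "step_arm", "payload": {"increments": [{"translation":[0,0,1],"rot":[0,0,0],"hand":40},{"translation":[0,0,1],"rot":[0,0,0],"hand":40},{"translation":[0,0,0],"rot":[0,0,0],"hand":40}]}}

```text
clock: 11.52
position: [657.6, 253.1, 33.0]
tool_rot: [-0.0, 0.993, 0.12, 0.0]
wrist_force: [0.1, -0.1, 0.5]
width: 47.2
```

Contact. Release, retreat and head for the narrow ring at (453,-141).

{"api": "step_arm", "payload": {"increments": [{"translation":[0,0,0],"rot":[0,0,0],"hand":65},{"translation":[0,0,0],"rot":[0,0,0],"hand":65},{"translation":[0,0,0],"rot":[0,0,0],"hand":65},{"translation":[0,0,-15],"rot":[0,0,0],"hand":65},{"translation":[0,0,-30],"rot":[0,0,0],"hand":65}]}}

```text
clock: 11.93
position: [653.8, 251.7, 73.9]
tool_rot: [0.001, 0.993, 0.12, -0.004]
wrist_force: [-0.4, -0.1, -0.2]
width: 64.9
```

{"api": "step_arm", "payload": {"increments": [{"translation":[0,0,-30],"rot":[0,0,0],"hand":65},{"translation":[-14,16,0],"rot":[0,0,0],"hand":65},{"translation":[-26,30,0],"rot":[0,0,0],"hand":65},{"translation":[-26,30,0],"rot":[0,0,0],"hand":65},{"translation":[-26,30,0],"rot":[0,0,0],"hand":65}]}}

```text
clock: 12.35
position: [593.1, 127.4, 109.5]
tool_rot: [0.0, 0.993, 0.121, 0.001]
wrist_force: [1.0, -1.0, 0.1]
width: 64.8
```

{"api": "step_arm", "payload": {"increments": [{"translation":[-26,30,0],"rot":[0,0,0],"hand":65},{"translation":[-26,30,0],"rot":[0,0,0],"hand":65},{"translation":[-26,30,0],"rot":[0,0,0],"hand":65},{"translation":[-26,30,0],"rot":[0,0,0],"hand":65},{"translation":[-26,30,0],"rot":[0,0,0],"hand":65}]}}

```text
clock: 12.77
position: [502.3, -50.0, 109.2]
tool_rot: [0.0, 0.993, 0.12, 0.001]
wrist_force: [0.3, -1.0, 0.4]
width: 65.2
```

```bash
python3 -c "
from h import *
go(452.5,-141,50)"
```

```text
at [502.3 -50.  109.2] yaw 13.8 turn 0 shift [-70.1  76.4  59.2] w 65.2 t 12.7667 F [ 0.3 -1.   0.4]
```

{"api": "step_arm", "payload": {"increments": [{"translation":[-24,26,15],"rot":[0,0,0],"hand":65},{"translation":[-24,26,20],"rot":[0,0,0],"hand":65},{"translation":[-15,16,20],"rot":[0,0,0],"hand":65},{"translation":[0,0,0],"rot":[0,0,0],"hand":65},{"translation":[0,0,0],"rot":[0,0,0],"hand":65}]}}

```text
clock: 13.18
position: [456.9, -130.2, 52.8]
tool_rot: [-0.0, 0.993, 0.119, -0.001]
wrist_force: [0.1, 0.5, -0.1]
width: 65.2
```

```bash
python3 - <<'E'
from h import *
t=viewer.capture("top"); s=viewer.capture("scene"); go(452.5,-141,3)
a=cv2.resize(t["img"][120:320,190:460],(540,400)); b=cv2.resize(s["img"][200:320,160:280],(400,400))
c=cv2.resize(s["img"][230:320,380:480],(400,360))
cv2.imwrite("pics/f.png",np.vstack([cv2.resize(np.hstack([a,b]),(800,340)),np.hstack([c[:250],c[:250]*0])])[:,:,::-1])
E
```

```text
at [ 459.4 -129.6   54.2] yaw 13.8 turn 0 shift [-9.4  9.4 51.2] w 65.2 t 13.2833 F [ 0.  -0.2 -0.2]
```

View pics/f.png

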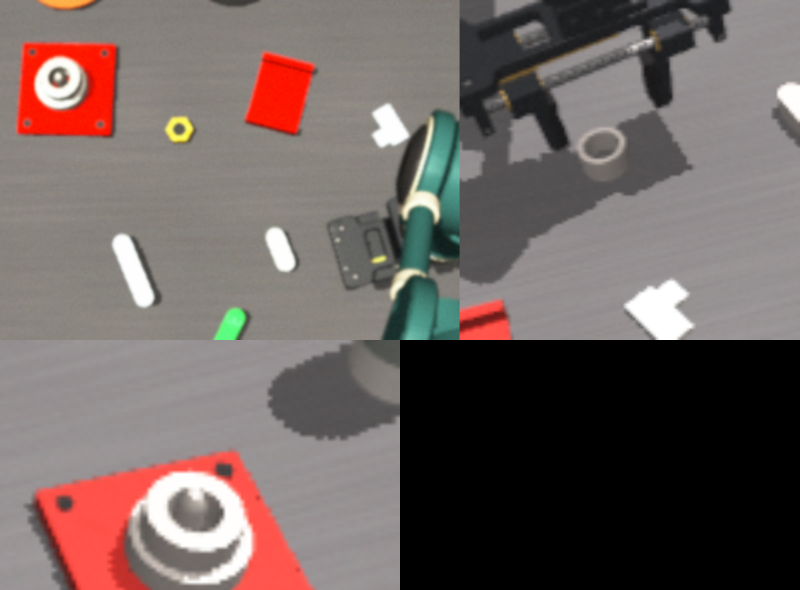

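The wide and middle rings are stacked flat around the spigot, at (60,80) in the top-left panel. The narrow ring stands at (603,155) in the right panel. I'll correct by about 9 mm and grip it.

{"api": "step_arm", "payload": {"increments": [{"translation":[-8,9,0],"rot":[0,0,0],"hand":65},{"translation":[0,0,10],"rot":[0,0,0],"hand":65},{"translation":[0,0,25],"rot":[0,0,0],"hand":65},{"translation":[0,0,15],"rot":[0,0,0],"hand":65},{"translation":[0,0,0],"rot":[0,0,0],"hand":65}]}}

```text
clock: 13.7
position: [452.9, -139.2, 1.5]
tool_rot: [-0.0, 0.993, 0.121, -0.0]
wrist_force: [-1.1, 0.8, 0.3]
width: 65.0
```

{"api": "step_arm", "payload": {"increments": [{"translation":[0,0,0],"rot":[0,0,0],"hand":28},{"translation":[0,0,0],"rot":[0,0,0],"hand":28},{"translation":[0,0,0],"rot":[0,0,0],"hand":28},{"translation":[0,0,0],"rot":[0,0,0],"hand":28},{"translation":[0,0,0],"rot":[0,0,0],"hand":28}]}}

```text
clock: 14.12
position: [452.7, -140.4, 3.4]
tool_rot: [0.0, 0.993, 0.12, 0.001]
wrist_force: [-0.3, 0.3, 2.0]
width: 35.6
```

```bash
python3 -c "
from h import *
go(654.3,253.2,115)"
```

```text
at [ 452.7 -140.4    3.4] yaw 13.8 turn 0 shift [ 289.6 -334.1 -111.6] w 35.6 t 14.1167 F [-0.3  0.3  2. ]
```

{"api": "step_arm", "payload": {"increments": [{"translation":[0,0,-12],"rot":[0,0,0],"hand":28},{"translation":[0,0,-35],"rot":[0,0,0],"hand":28},{"translation":[0,0,-35],"rot":[0,0,0],"hand":28},{"translation":[14,-16,-30],"rot":[0,0,0],"hand":28},{"translation":[24,-28,0],"rot":[0,0,0],"hand":28}]}}

```text
clock: 14.53
position: [482.8, -91.2, 121.8]
tool_rot: [0.003, 0.993, 0.118, 0.005]
wrist_force: [1.5, -0.9, 0.5]
width: 35.4
```

{"api": "step_arm", "payload": {"increments": [{"translation":[24,-28,0],"rot":[0,0,0],"hand":28},{"translation":[24,-28,0],"rot":[0,0,0],"hand":28},{"translation":[24,-28,0],"rot":[0,0,0],"hand":28},{"translation":[24,-28,0],"rot":[0,0,0],"hand":28},{"translation":[24,-28,0],"rot":[0,0,0],"hand":28}]}}

```text
clock: 14.95
position: [562.0, 77.7, 114.9]
tool_rot: [0.0, 0.993, 0.12, 0.0]
wrist_force: [0.2, -0.0, -0.9]
width: 35.4
```

{"api": "step_arm", "payload": {"increments": [{"translation":[24,-28,0],"rot":[0,0,0],"hand":28},{"translation":[24,-28,0],"rot":[0,0,0],"hand":28},{"translation":[24,-28,0],"rot":[0,0,0],"hand":28},{"translation":[24,-28,0],"rot":[0,0,0],"hand":28},{"translation":[0,0,0],"rot":[0,0,0],"hand":28}]}}

```text
clock: 15.37
position: [630.9, 213.5, 115.1]
tool_rot: [-0.001, 0.993, 0.122, 0.002]
wrist_force: [0.4, -0.4, -0.1]
width: 35.3
```

```bash
python3 -c "
from h import *
go(654.3,253.2,115)"
```

```text
at [630.9 213.5 115.1] yaw 14.0 turn 0 shift [ 32.3 -32.9   0.1] w 35.3 t 15.3667 F [ 0.4 -0.4 -0.1]
```

{"api": "step_arm", "payload": {"increments": [{"translation":[16,-16,0],"rot":[0,0,0],"hand":28},{"translation":[16,-16,0],"rot":[0,0,0],"hand":28},{"translation":[0,0,0],"rot":[0,0,0],"hand":28},{"translation":[0,0,0],"rot":[0,0,0],"hand":28}]}}

```text
clock: 15.7
position: [651.6, 246.7, 114.4]
tool_rot: [0.0, 0.993, 0.121, -0.0]
wrist_force: [-0.2, -0.3, -1.4]
width: 35.0
```

```bash
python3 -c "
from ov import *
ov('narrow','pics/g.png')"
```

```text
at [651.1 245.9 114.3] yaw 13.8 turn 0 shift [ 4.8 -6.3  4.3] w 35.2 t 15.75 F [-0.6 -0.2 -0.4]
```

View pics/g.png

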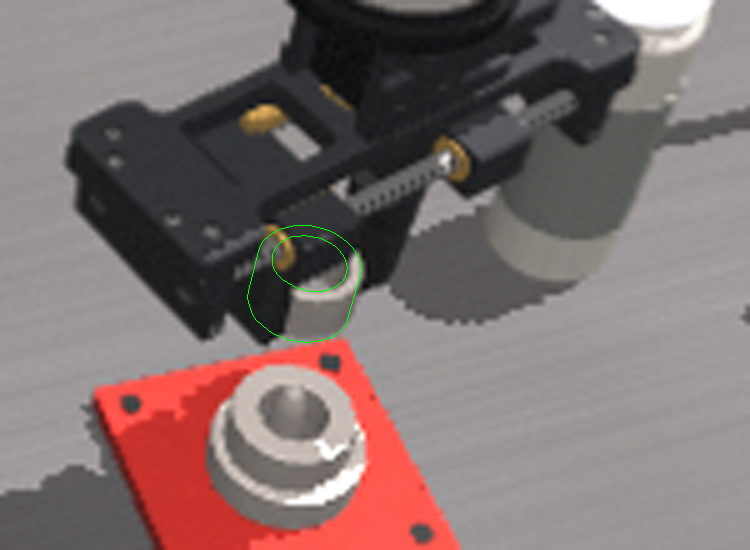

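The held ring matches its outline within about 1 mm. Fine-align and descend about 61 mm.

{"api": "step_arm", "payload": {"increments": [{"translation":[5.5,-5.5,5],"rot":[0,0,0],"hand":28},{"translation":[0,0,20],"rot":[0,0,0],"hand":28},{"translation":[0,0,15],"rot":[0,0,0],"hand":28},{"translation":[0,0,8],"rot":[0,0,0],"hand":28},{"translation":[0,0,5],"rot":[0,0,0],"hand":28}]}}

```text
clock: 16.17
position: [653.8, 251.9, 58.9]
tool_rot: [0.0, 0.993, 0.12, -0.002]
wrist_force: [0.2, 0.3, -0.3]
width: 35.2
```

{"api": "step_arm", "payload": {"increments": [{"translation":[0,0,4],"rot":[0,0,0],"hand":28},{"translation":[0,0,1],"rot":[0,0,0],"hand":28},{"translation":[0,0,1],"rot":[0,0,0],"hand":28},{"translation":[0,0,0],"rot":[0,0,0],"hand":28}]}}

```text
clock: 16.5
position: [656.2, 253.2, 56.3]
tool_rot: [-0.0, 0.993, 0.12, 0.0]
wrist_force: [0.2, 0.8, -1.0]
width: 35.6
```

{"api": "step_arm", "payload": {"increments": [{"translation":[0,0,1],"rot":[0,0,0],"hand":28},{"translation":[0,0,1],"rot":[0,0,0],"hand":28},{"translation":[0,0,1],"rot":[0,0,0],"hand":28},{"translation":[0,0,0],"rot":[0,0,0],"hand":28}]}}

```text
clock: 16.83
position: [656.2, 253.3, 53.5]
tool_rot: [-0.0, 0.993, 0.12, 0.0]
wrist_force: [-0.4, -0.1, 1.2]
width: 35.3
```

Contact at the expected height. Release, retreat, turn to the key's yaw and move toward the long key.

{"api": "step_arm", "payload": {"increments": [{"translation":[0,0,0],"rot":[0,0,0],"hand":55},{"translation":[0,0,0],"rot":[0,0,0],"hand":55},{"translation":[0,0,0],"rot":[0,0,0],"hand":55},{"translation":[0,0,-12],"rot":[0,0,0],"hand":55},{"translation":[0,0,-30],"rot":[0,0,0],"hand":55}]}}

```text
clock: 17.25
position: [651.9, 251.7, 90.0]
tool_rot: [0.001, 0.993, 0.12, -0.005]
wrist_force: [-0.5, -0.5, 0.2]
width: 55.1
```

{"api": "step_arm", "payload": {"increments": [{"translation":[0,0,-15],"rot":[0,0,-4],"hand":55},{"translation":[0,0,0],"rot":[0,0,-4],"hand":55},{"translation":[0,0,0],"rot":[0,0,0],"hand":55},{"translation":[0,0,0],"rot":[0,0,0],"hand":55}]}}

```text
clock: 17.58
position: [655.8, 253.1, 110.5]
tool_rot: [-0.0, 0.982, 0.188, 0.0]
wrist_force: [0.8, -0.5, 0.3]
width: 55.0
```

```bash
python3 -c "
from h import *
go(438,176.3,60,21.8)"
```

```text
at [655.8 253.1 110.5] yaw 21.7 turn -0.1 shift [-230.8   -9.6   50.5] w 55.0 t 17.5833 F [ 0.8 -0.5  0.3]
```

{"api": "step_arm", "payload": {"increments": [{"translation":[-33,-1,0],"rot":[0,0,0],"hand":55},{"translation":[-33,-1,0],"rot":[0,0,0],"hand":55},{"translation":[-33,-2,5],"rot":[0,0,0],"hand":55},{"translation":[-33,-2,15],"rot":[0,0,0],"hand":55},{"translation":[-33,-1,15],"rot":[0,0,0],"hand":55}]}}

```text
clock: 18.0
position: [498.5, 197.9, 74.3]
tool_rot: [-0.0, 0.982, 0.188, 0.0]
wrist_force: [-0.3, -0.3, -0.1]
width: 55.0
```

{"api": "step_arm", "payload": {"increments": [{"translation":[-33,-1,15],"rot":[0,0,0],"hand":55},{"translation":[-33,-2,0],"rot":[0,0,0],"hand":55},{"translation":[0,0,0],"rot":[0,0,0],"hand":55},{"translation":[0,0,0],"rot":[0,0,0],"hand":55}]}}

```text
clock: 18.33
position: [434.4, 175.5, 58.2]
tool_rot: [0.0, 0.982, 0.188, -0.002]
wrist_force: [1.3, -0.1, -0.5]
width: 55.0
```

```bash
python3 - <<'E'
from h import *
t=viewer.capture("top"); s=viewer.capture("scene"); go(438,176.3,3,21.8)
a=cv2.resize(t["img"][130:330,180:380],(400,400)); b=cv2.resize(s["img"][160:320,300:460],(400,400))
cv2.imwrite("pics/i.png",np.hstack([a,b])[:,:,::-1])
E
```

```text
at [438.6 177.   60.2] yaw 21.7 turn -0.1 shift [-0.8  0.4 57.2] w 54.9 t 18.4333 F [ 0.7 -0.2 -0. ]
```

View pics/i.png

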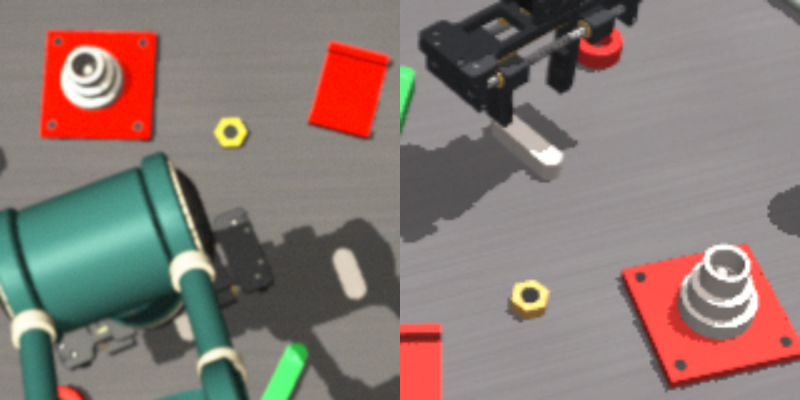

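All three rings are stacked, at (88,70) in the left panel. The gripper straddles the long key at (530,150) in the right panel. Descend and grip.

{"api": "step_arm", "payload": {"increments": [{"translation":[0,0,25],"rot":[0,0,0],"hand":55},{"translation":[0,0,22],"rot":[0,0,0],"hand":55},{"translation":[0,0,10],"rot":[0,0,0],"hand":55},{"translation":[0,0,0],"rot":[0,0,0],"hand":12},{"translation":[0,0,0],"rot":[0,0,0],"hand":12}]}}

```text
clock: 18.85
position: [438.7, 177.0, 2.7]
tool_rot: [-0.0, 0.982, 0.189, -0.0]
wrist_force: [0.2, 0.2, 1.0]
width: 43.7
```

{"api": "step_arm", "payload": {"increments": [{"translation":[0,0,0],"rot":[0,0,0],"hand":12},{"translation":[0,0,0],"rot":[0,0,0],"hand":12},{"translation":[0,0,0],"rot":[0,0,0],"hand":12},{"translation":[0,0,0],"rot":[0,0,0],"hand":12},{"translation":[0,0,0],"rot":[0,0,0],"hand":12}]}}

```text
clock: 19.27
position: [438.3, 176.6, 3.4]
tool_rot: [0.0, 0.982, 0.189, 0.001]
wrist_force: [1.6, -1.8, 1.6]
width: 19.9
```

{"api": "step_arm", "payload": {"increments": [{"translation":[0,0,-12],"rot":[0,0,0],"hand":12},{"translation":[0,0,-30],"rot":[0,0,6],"hand":12},{"translation":[0,0,-25],"rot":[0,0,7],"hand":12},{"translation":[0,0,0],"rot":[0,0,7],"hand":12},{"translation":[0,0,0],"rot":[0,0,0],"hand":12}]}}

```text
clock: 19.68
position: [438.6, 177.1, 71.4]
tool_rot: [-0.001, 1.0, 0.014, 0.002]
wrist_force: [0.3, -1.3, -1.0]
width: 20.0
```

```bash
python3 -c "
from h import *
go(624.2,-251.2,70,1.6)"
```

```text
at [438.6 177.1  71.4] yaw 1.6 turn 0.0 shift [173.5 433.3   1.4] w 20.0 t 19.6833 F [ 0.3 -1.3 -1. ]
```

{"api": "step_arm", "payload": {"increments": [{"translation":[8,20,0],"rot":[0,0,0],"hand":12},{"translation":[14,35,0],"rot":[0,0,0],"hand":12},{"translation":[14,35,0],"rot":[0,0,0],"hand":12},{"translation":[14,35,0],"rot":[0,0,0],"hand":12},{"translation":[14,35,0],"rot":[0,0,0],"hand":12}]}}

```text
clock: 20.1
position: [505.3, 17.4, 68.3]
tool_rot: [-0.0, 1.0, 0.018, -0.001]
wrist_force: [1.1, 0.6, -2.1]
width: 19.4
```

{"api": "step_arm", "payload": {"increments": [{"translation":[14,35,0],"rot":[0,0,0],"hand":12},{"translation":[14,35,0],"rot":[0,0,0],"hand":12},{"translation":[14,35,0],"rot":[0,0,0],"hand":12},{"translation":[14,35,0],"rot":[0,0,0],"hand":12},{"translation":[14,35,0],"rot":[0,0,0],"hand":12}]}}

```text
clock: 20.52
position: [580.8, -155.3, 67.8]
tool_rot: [-0.001, 1.0, 0.017, -0.002]
wrist_force: [0.6, 0.4, -1.8]
width: 19.8
```

{"api": "step_arm", "payload": {"increments": [{"translation":[14,35,0],"rot":[0,0,0],"hand":12},{"translation":[14,35,0],"rot":[0,0,0],"hand":12},{"translation":[10,25,0],"rot":[0,0,0],"hand":12},{"translation":[0,0,0],"rot":[0,0,0],"hand":12},{"translation":[0,0,0],"rot":[0,0,0],"hand":12}]}}

```text
clock: 20.93
position: [621.9, -248.7, 67.7]
tool_rot: [-0.001, 1.0, 0.016, -0.001]
wrist_force: [-0.1, 0.7, -2.4]
width: 19.7
```

```bash
python3 -c "
from h import *
go(624.2,-251.2,8,1.6)"
```

```text
at [ 621.9 -248.7   67.7] yaw 1.8 turn 0.2 shift [ 2.2  2.6 59.7] w 19.7 t 20.9333 F [-0.1  0.7 -2.4]
```

```bash
cat >> ov.py <<'E'
def ovk(name,out,u,v,off=3):
    s=viewer.capture("scene"); st=bot.get_state(); p=st["position"]; y=2*np.arctan2(st["tool_rot"][2],st["tool_rot"][1])
    c,q=np.cos(y),np.sin(y); P=M[name]@np.array([[c,q,0],[-q,c,0],[0,0,1]])+[p[0],p[1],p[2]-off]; k=5
    im=cv2.resize(s["img"][v:v+115,u:u+150,::-1],None,fx=k,fy=k,interpolation=cv2.INTER_CUBIC)
    h=cv2.convexHull(proj(s,P).astype(np.float32)).reshape(-1,2)
    cv2.polylines(im,[((h-[u,v]+.5)*k).astype(np.int32)],True,(0,255,0),1); cv2.imwrite(out,im)
E
python3 -c "
from ov import *
ovk('long','pics/j.png',100,270)"
```

```text
(no output)
```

View pics/j.png

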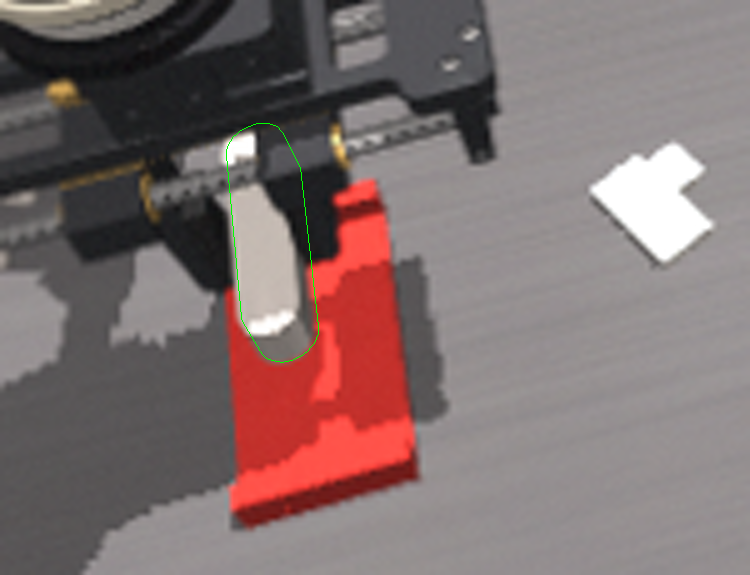

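The outline and the held key agree, and the key is level. Lowering into the long rest.

{"api": "step_arm", "payload": {"increments": [{"translation":[2,2.5,10],"rot":[0,0,0],"hand":12},{"translation":[0,0,20],"rot":[0,0,0],"hand":12},{"translation":[0,0,15],"rot":[0,0,0],"hand":12},{"translation":[0,0,8],"rot":[0,0,0],"hand":12},{"translation":[0,0,3],"rot":[0,0,0],"hand":12}]}}

```text
clock: 21.4
position: [622.6, -248.2, 10.4]
tool_rot: [-0.001, 1.0, 0.016, -0.003]
wrist_force: [-0.0, 0.5, -3.0]
width: 19.6
```

{"api": "step_arm", "payload": {"increments": [{"translation":[0,0,1],"rot":[0,0,0],"hand":12},{"translation":[0,0,1],"rot":[0,0,0],"hand":12},{"translation":[0,0,0],"rot":[0,0,0],"hand":12},{"translation":[0,0,0],"rot":[0,0,0],"hand":12}]}}

```text
clock: 21.73
position: [625.8, -250.5, 12.7]
tool_rot: [0.0, 1.0, 0.016, 0.001]
wrist_force: [-0.1, -0.4, -2.3]
width: 19.3
```

{"api": "step_arm", "payload": {"increments": [{"translation":[0,0,1.5],"rot":[0,0,0],"hand":12},{"translation":[0,0,1.5],"rot":[0,0,0],"hand":12},{"translation":[0,0,0],"rot":[0,0,0],"hand":12},{"translation":[0,0,0],"rot":[0,0,0],"hand":12}]}}

```text
clock: 22.07
position: [625.0, -250.3, 8.7]
tool_rot: [-0.0, 1.0, 0.016, -0.0]
wrist_force: [-0.3, -0.4, -1.7]
width: 19.7
```

{"api": "step_arm", "payload": {"increments": [{"translation":[0,0,1],"rot":[0,0,0],"hand":12},{"translation":[0,0,0.5],"rot":[0,0,0],"hand":12},{"translation":[0,0,0],"rot":[0,0,0],"hand":12}]}}

```text
clock: 22.32
position: [625.1, -250.3, 8.4]
tool_rot: [0.0, 1.0, 0.016, -0.0]
wrist_force: [-3.6, 1.6, 5.4]
width: 19.7
```

Contact. Release, rise and go to the short key at (457,10.5).

{"api": "step_arm", "payload": {"increments": [{"translation":[0,0,0],"rot":[0,0,0],"hand":50},{"translation":[0,0,0],"rot":[0,0,0],"hand":50},{"translation":[0,0,0],"rot":[0,0,0],"hand":50},{"translation":[0,0,-12],"rot":[0,0,0],"hand":50},{"translation":[0,0,-25],"rot":[0,0,0],"hand":50}]}}

```text
clock: 22.73
position: [622.1, -248.9, 41.1]
tool_rot: [-0.002, 1.0, 0.016, -0.003]
wrist_force: [-0.1, 0.3, -0.4]
width: 49.2
```

{"api": "step_arm", "payload": {"increments": [{"translation":[0,0,-20],"rot":[0,0,-7],"hand":50},{"translation":[0,0,0],"rot":[0,0,-7],"hand":50},{"translation":[0,0,0],"rot":[0,0,-7],"hand":50},{"translation":[0,0,0],"rot":[0,0,0],"hand":50},{"translation":[0,0,0],"rot":[0,0,0],"hand":50}]}}

```text
clock: 23.15
position: [625.2, -250.3, 64.9]
tool_rot: [0.0, 0.981, 0.196, 0.0]
wrist_force: [-0.3, -0.7, 0.1]
width: 50.1
```

```bash
python3 -c "
from h import *
go(457,10.5,60,22)"
```

```text
at [ 625.2 -250.3   64.9] yaw 22.6 turn 0.6 shift [ -58.3 -304.9    4.9] w 50.1 t 23.15 F [-0.3 -0.7  0.1]
```

{"api": "step_arm", "payload": {"increments": [{"translation":[-6,-33,0],"rot":[0,0,0],"hand":50},{"translation":[-6,-33,0],"rot":[0,0,0],"hand":50},{"translation":[-6,-33,0],"rot":[0,0,0],"hand":50},{"translation":[-6,-33,0],"rot":[0,0,0],"hand":50},{"translation":[-6,-33,0],"rot":[0,0,0],"hand":50}]}}

```text
clock: 23.57
position: [532.2, -108.7, 63.9]
tool_rot: [-0.0, 0.981, 0.196, -0.0]
wrist_force: [0.6, -0.1, 0.1]
width: 50.0
```

{"api": "step_arm", "payload": {"increments": [{"translation":[-7,-34,0],"rot":[0,0,0],"hand":50},{"translation":[-7,-34,0],"rot":[0,0,0],"hand":50},{"translation":[-7,-34,0],"rot":[0,0,0],"hand":50},{"translation":[-7,-34,0],"rot":[0,0,0],"hand":50},{"translation":[0,0,0],"rot":[0,0,0],"hand":50}]}}

```text
clock: 23.98
position: [449.9, 8.2, 62.9]
tool_rot: [-0.001, 0.98, 0.197, -0.002]
wrist_force: [-1.0, -0.0, -0.6]
width: 50.0
```

```bash
python3 -c "
from h import *
go(457,10.5,60,22)"
```

```text
at [449.9   8.2  62.9] yaw 22.8 turn 0.8 shift [7.4 0.5 2.9] w 50.0 t 23.9833 F [-1.  -0.  -0.6]
```

{"api": "step_arm", "payload": {"increments": [{"translation":[0,0,0],"rot":[0,0,0],"hand":50},{"translation":[0,0,0],"rot":[0,0,0],"hand":50}]}}

```text
clock: 24.15
position: [455.6, 4.7, 64.6]
tool_rot: [0.0, 0.98, 0.197, 0.001]
wrist_force: [0.2, 1.2, 0.5]
width: 50.2
```

```bash
python3 -c "
from h import *
go(457,10.5,3,22)"
```

```text
at [455.6   4.7  64.6] yaw 22.7 turn 0.7 shift [ 3.5 -4.9 61.6] w 50.2 t 24.15 F [0.2 1.2 0.5]
```

{"api": "step_arm", "payload": {"increments": [{"translation":[3,-5,5],"rot":[0,0,0],"hand":50},{"translation":[0,0,20],"rot":[0,0,0],"hand":50},{"translation":[0,0,22],"rot":[0,0,0],"hand":50},{"translation":[0,0,14],"rot":[0,0,0],"hand":50},{"translation":[0,0,0],"rot":[0,0,0],"hand":50}]}}

```text
clock: 24.57
position: [456.4, 9.8, 1.5]
tool_rot: [-0.0, 0.981, 0.196, -0.001]
wrist_force: [-0.2, -0.1, -0.1]
width: 50.4
```

{"api": "step_arm", "payload": {"increments": [{"translation":[0,0,0],"rot":[0,0,0],"hand":12},{"translation":[0,0,0],"rot":[0,0,0],"hand":12},{"translation":[0,0,0],"rot":[0,0,0],"hand":12},{"translation":[0,0,0],"rot":[0,0,0],"hand":12},{"translation":[0,0,0],"rot":[0,0,0],"hand":12}]}}

```text
clock: 24.98
position: [456.2, 10.4, 3.6]
tool_rot: [0.0, 0.98, 0.197, 0.0]
wrist_force: [-0.2, -0.5, 0.5]
width: 19.4
```

{"api": "step_arm", "payload": {"increments": [{"translation":[0,0,0],"rot":[0,0,0],"hand":12},{"translation":[0,0,-12],"rot":[0,0,0],"hand":12},{"translation":[0,0,-28],"rot":[0,0,6],"hand":12},{"translation":[0,0,-20],"rot":[0,0,7],"hand":12},{"translation":[0,0,0],"rot":[0,0,7],"hand":12}]}}

```text
clock: 25.4
position: [458.9, 10.6, 67.2]
tool_rot: [0.0, 1.0, 0.021, 0.004]
wrist_force: [0.6, -0.8, -1.2]
width: 19.9
```

{"api": "step_arm", "payload": {"increments": [{"translation":[0,0,0],"rot":[0,0,7],"hand":12},{"translation":[0,0,0],"rot":[0,0,7],"hand":12},{"translation":[0,0,0],"rot":[0,0,7],"hand":12},{"translation":[0,0,0],"rot":[0,0,0],"hand":12},{"translation":[0,0,0],"rot":[0,0,0],"hand":12}]}}

```text
clock: 25.82
position: [455.4, 10.6, 63.1]
tool_rot: [0.0, 0.988, -0.156, -0.0]
wrist_force: [-0.4, 0.3, -0.8]
width: 19.9
```

```bash
python3 -c "
from h import *
go(640.2,3.6,60,-17.8)"
```

```text
at [455.4  10.6  63.1] yaw -18.0 turn -0.2 shift [178.1 -49.8   3.1] w 19.9 t 25.8167 F [-0.4  0.3 -0.8]
```

{"api": "step_arm", "payload": {"increments": [{"translation":[25,-7,0],"rot":[0,0,0],"hand":12},{"translation":[33,-9,0],"rot":[0,0,0],"hand":12},{"translation":[33,-9,0],"rot":[0,0,0],"hand":12},{"translation":[33,-9,0],"rot":[0,0,0],"hand":12},{"translation":[33,-9,0],"rot":[0,0,0],"hand":12}]}}

```text
clock: 26.23
position: [619.5, 2.3, 62.8]
tool_rot: [0.0, 0.988, -0.156, -0.0]
wrist_force: [-0.3, -0.1, -0.6]
width: 19.6
```

{"api": "step_arm", "payload": {"increments": [{"translation":[21,-7,0],"rot":[0,0,0],"hand":12},{"translation":[0,0,0],"rot":[0,0,0],"hand":12},{"translation":[0,0,0],"rot":[0,0,0],"hand":12},{"translation":[0,0,0],"rot":[0,0,0],"hand":12}]}}

```text
clock: 26.57
position: [639.1, 2.5, 62.3]
tool_rot: [0.0, 0.988, -0.157, -0.001]
wrist_force: [-0.8, -0.0, -1.5]
width: 20.0
```

```bash
python3 -c "
from ov import *
go(640.2,3.6,8,-17.8)
ovk('short','pics/k.png',230,240)"
```

```text
at [639.1   2.5  62.3] yaw -18.1 turn -0.3 shift [ 0.7 -1.4 54.3] w 20.0 t 26.5667 F [-0.8 -0.  -1.5]
```

View pics/k.png

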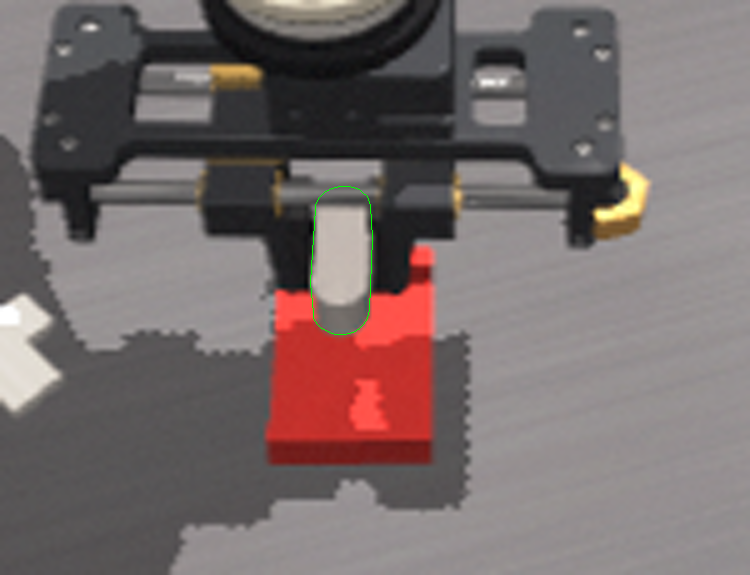

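The outline coincides with the short key, which is level over its rest. Lowering.

{"api": "step_arm", "payload": {"increments": [{"translation":[1,-1,15],"rot":[0,0,0],"hand":12},{"translation":[0,0,20],"rot":[0,0,0],"hand":12},{"translation":[0,0,10],"rot":[0,0,0],"hand":12},{"translation":[0,0,5],"rot":[0,0,0],"hand":12},{"translation":[0,0,2],"rot":[0,0,0],"hand":12}]}}

```text
clock: 27.03
position: [639.7, 3.2, 9.2]
tool_rot: [0.0, 0.987, -0.158, -0.002]
wrist_force: [-0.7, -1.1, -1.0]
width: 19.6
```

{"api": "step_arm", "payload": {"increments": [{"translation":[0,0,1],"rot":[0,0,0],"hand":12},{"translation":[0,0,0],"rot":[0,0,0],"hand":12},{"translation":[0,0,0],"rot":[0,0,0],"hand":12}]}}

```text
clock: 27.28
position: [642.5, 3.0, 11.1]
tool_rot: [-0.0, 0.987, -0.158, 0.001]
wrist_force: [0.7, -0.2, -1.0]
width: 19.8
```

{"api": "step_arm", "payload": {"increments": [{"translation":[-1,0,1],"rot":[0,0,0],"hand":12},{"translation":[0,0,1],"rot":[0,0,0],"hand":12},{"translation":[0,0,0],"rot":[0,0,0],"hand":12},{"translation":[0,0,0],"rot":[0,0,0],"hand":12}]}}

```text
clock: 27.62
position: [641.1, 3.4, 8.6]
tool_rot: [-0.0, 0.987, -0.158, 0.0]
wrist_force: [0.6, -0.7, -0.9]
width: 19.9
```

{"api": "step_arm", "payload": {"increments": [{"translation":[0,0,0.7],"rot":[0,0,0],"hand":12},{"translation":[0,0,0],"rot":[0,0,0],"hand":12},{"translation":[0,0,0],"rot":[0,0,0],"hand":12}]}}

```text
clock: 27.87
position: [641.1, 3.4, 8.6]
tool_rot: [-0.0, 0.987, -0.158, 0.0]
wrist_force: [-1.7, 0.1, 5.6]
width: 19.8
```

Contact. Release, rise and back off toward the robot for a clear view.

{"api": "step_arm", "payload": {"increments": [{"translation":[0,0,0],"rot":[0,0,0],"hand":50},{"translation":[0,0,0],"rot":[0,0,0],"hand":50},{"translation":[0,0,0],"rot":[0,0,0],"hand":50},{"translation":[0,0,-12],"rot":[0,0,0],"hand":50},{"translation":[0,0,-30],"rot":[0,0,0],"hand":50}]}}

```text
clock: 28.28
position: [636.5, 3.5, 45.4]
tool_rot: [0.001, 0.987, -0.158, -0.005]
wrist_force: [-1.3, -0.0, -0.7]
width: 49.5
```

{"api": "step_arm", "payload": {"increments": [{"translation":[0,0,-35],"rot":[0,0,0],"hand":50},{"translation":[-30,0,-20],"rot":[0,0,0],"hand":50},{"translation":[-35,0,-10],"rot":[0,0,0],"hand":50},{"translation":[-35,0,0],"rot":[0,0,0],"hand":50},{"translation":[-35,0,0],"rot":[0,0,0],"hand":50}]}}

```text
clock: 28.7
position: [512.5, 45.9, 116.6]
tool_rot: [-0.0, 0.987, -0.158, 0.002]
wrist_force: [0.0, 0.2, 0.8]
width: 50.2
```

{"api": "step_arm", "payload": {"increments": [{"translation":[-30,0,0],"rot":[0,0,0],"hand":50},{"translation":[-10,0,0],"rot":[0,0,0],"hand":50},{"translation":[0,0,0],"rot":[0,0,0],"hand":50},{"translation":[0,0,0],"rot":[0,0,0],"hand":50},{"translation":[0,0,0],"rot":[0,0,0],"hand":50}]}}

```text
clock: 29.12
position: [476.7, 57.9, 115.5]
tool_rot: [-0.0, 0.987, -0.158, 0.001]
wrist_force: [-0.1, 0.6, -0.1]
width: 50.3
```

```bash
python3 - <<'E'
from h import *
t=viewer.capture("top"); s=viewer.capture("scene"); go(457,10,100)
a=cv2.resize(t["img"][120:230,180:520],(800,259),interpolation=cv2.INTER_CUBIC); b=cv2.resize(s["img"][180:385,130:520],(640,336))
b=cv2.copyMakeBorder(b,0,0,0,160,cv2.BORDER_CONSTANT)
cv2.imwrite("pics/z.png",np.vstack([a,b])[:,:,::-1])
for n,uv,x0,H in(("long",(482,180),[624,-251,.03],5),("short",(355,175),[640,3.6,-.31],5)):
    im=t["img"].astype(int); m=im[:,:,1]>130; l=cv2.connectedComponents(m.astype(np.uint8))[1]; w=np.zeros_like(l); u,v=uv; w[v-40:v+40,u-25:u+25]=l[v-40:v+40,u-25:u+25]
    i=np.bincount(w[w>0]).argmax(); q,r,ar=fit(n,[(t,l==i)],x0,H); print(n,np.round(q[:2],1),np.degrees(q[2]),r,ar)
E
```

```text
at [476.4  57.7 115. ] yaw -18.2 turn 0 shift [-3.5 51.4 15. ] w 50.4 t 29.2167 F [1.4 0.5 0.8]
long [468.1 190.5] 637.1225467815829 [-8.000e-01  3.100e+00 -6.379e+02  1.251e+02 -2.396e+02  1.000e-01] [(91798, 497)]
short [472.1 191. ] 276.2745929267845 [-1.100e+00  1.000e+00 -6.429e+02  1.259e+02 -2.398e+02  1.000e-01] [(91798, 285)]
```

View pics/z.png

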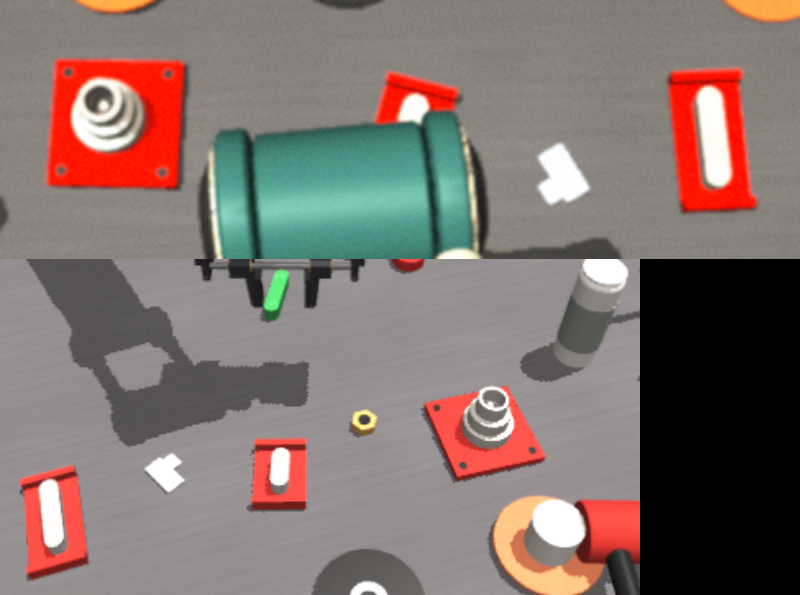

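The last view shows the stack on the spigot at (490,410), both keys flat between their lips at (52,515) and (280,470), and the can upright at (590,310). Nothing is touching the gripper, so I'm handing in.

```bash
python3 -c "
from workcell import bot
print(bot.sign_off())"
```

```text
the job is handed in; nothing more can be done
None
```

The job is done and handed in at about 29 s of the 122 s allowed; the hand-in gives no verdict. The wide, middle and narrow rings are stacked on the spigot in that order. The long key is in the long rest and the short key in the short rest, everything is released, and the arm is clear.

**What the checks showed:**
- **Rings:** each was lowered until the wrist force showed contact near the expected seating height, and the last pictures show the three-step stack level around the spigot.
- **Keys:** both touched down about 3 mm above the base plate at the fingertips, as expected. The last scene picture shows each lying flat between its rest's lips.
- **Bystanders:** the can is upright, and I did not touch the green bar or the red ring.

**A check that failed:** the last numeric fit of the key poses gave nonsense, because my brightness mask took in the bench. The final key positions therefore rest on the pictures and the contact readings. The arm also hid part of the short rest in the top view, so the short key was judged mainly from the scene view.

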